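# Change the cookie tube in the slanted filling trough

### The job

The cookie tube in the slanted filling trough is full. Lift the cover bridge off the trough and stand it upright on the bare table, lay the full tube centred in the empty cradle, then lay the empty tube from the other cradle in the trough with its lower end against the foot stop. Let each tube settle into its V rests before letting go, do not drop a tube, and leave the loose things standing around where they are.

Things in the scene. Friction and masses are not known exactly. Their poses are not given: they have to be found in the camera images.
- trough_stand: Fixed stand of the filling trough: steel foot 200x110 mm, four posts, slanted bed. Origin: centre of its underside; x: roughly away from the robot, z up. The bed's plate (200x100 mm) rises along x at 30 degrees; two white 90-degree V rests, 14 mm wide, stand on it 60 mm either side of its middle, wings reaching up to the tube axis and 41 mm either side; 106 mm free between them for fingers.
- trough_bed: Slanted seat of that trough. Origin: centre of a seated 170 mm tube whose lower end touches the white foot stop (near, low end), 130 mm above the table. x: along the tube axis, uphill at 30 degrees; y: level, across; z: square to the plate, up and toward the robot (a tube goes in along -z). The plate lies 50 mm under the axis. Friction may hold a tube short of the stop: push it downhill.
- cradle_free: Fixed cradle that starts empty (the two cradles are alike and may change places): flat steel plate 190x100x8 mm with two white V rests like the trough's, 60 mm either side of its middle. Origin: centre of the underside, on the table; x: along the groove, roughly away from the robot; z up. A seated tube lies level, axis 58 mm above the table; 106 mm free between the rests for fingers.
- cradle_used: The other, identical fixed cradle, which holds the empty tube at the start. Same origin and axes.
- tube_full: Closed clear plastic tube with white end caps, filled with a row of round brown cookies: round, 50 mm diameter over its whole length, 170 mm long, 0.15 to 0.3 kg. Starts in the trough under the cover bridge, lower end at the foot stop. Origin: its middle, on its axis; x: along its axis (the turn about x is of no meaning).
- tube_empty: The same tube without cookies, 50 mm diameter, 170 mm long, about 0.1 to 0.17 kg. Starts lying in the V rests of one of the two cradles, near its middle. Origin: its middle, on its axis; x: along its axis.
- bridge: Aluminium bridge, 94 long (x), 84 wide (y), 127 mm high with handle, 0.25 kg: two 10 mm side walls under a flat top (upper face at 86). Stands on the trough plate astride the full tube, slanted like the bed, same axes; 3 mm air over the tube, 7 each side: lift it 85 mm along its z first. Origin: centre of its underside. The table right of the trough, nearer than the cookie box, is bare for it.
- bridge_grip (a point): Grip point of the bridge: middle of the upright black handle tab on its top, 109 mm above the bridge's origin. The tab is 16 mm thick (along the bridge's y), 50 mm long (x), rising 41 mm over the flat top.
- cookie_box: Loose bystander: clear square cookie box 74x74x129 mm, right at the back. Origin: centre of its underside.
- sticker_roll: Loose bystander: roll of stickers lying flat, 79 mm diameter, 36 mm high, behind the cradles. Origin: centre of its underside.
- ribbon: Loose bystander: ribbon spool lying flat, 69 mm diameter, 15 mm high, near the front edge. Origin: centre of its underside.
- shaker: Loose bystander: small jar with black cap, 41 mm diameter, 105 mm high, in front of the trough. Origin: centre of its underside.

How it is judged:
By the outcome, as a careful person would: the job done as asked, in the order asked, and still so for the second after the job is handed in, with the robot touching nothing.
It also fails if it takes over 67 s, if anything falls off the work surface, if the arm or the gripper's body presses on something with over 40 N, if the wrist force passes 120 N, or if a joint passes its speed limit or range.

### The arm

A 6-joint arm with a two-finger parallel gripper is mounted at the origin on a cart in front of the work surface, level with it; the furniture and walls round the work are solid. World frame = base frame: x ahead of the robot, y to its left, z up, the work surface at z = 0. Lengths are in mm, angles in degrees, forces in N, time in s.
With the tool pointing down it reaches from about 325 to 925 mm from the base axis. Payload 3.1 kg.
Tool frame: the origin (TCP) lies at the very end of the fingers, on their centre line; the grasp point (between the pads) lies grasp_offset behind it (grasp_offset is the distance from the TCP to the grasp point, in mm); z points along the fingers, x is the direction in which the jaws open and shut, and the axes are right-handed (so a half turn about z gives the same grasp; the last joint's range is limited). The gripper opens to 85 mm and grips with 20 to 120 N. Pads are 22 mm wide; open, the fingers measure 114 mm over their backs; the gripper's body (76 mm by 85 mm) begins 54 mm behind the grasp point. The pads swing forward as they close: fully open they stand 13 mm farther back than shut.
Start: joints at [61.066, 12.427, 92.441, -0, 75.132, -6.429], TCP at [239.218, 577.42, 231.3] pointing down, gripper open.
Joint ranges: [-157.48, 157.48], [-44.54, 120.13], [17.64, 146.25], [-64.5, 244.5], [7.68, 150.69], [-147.95, 147.95]. Speed limits (degrees/s): [159.86, 159.86, 180, 180, 180, 180].

### API

Orientations are given as [roll, pitch, yaw] about the fixed x, y, z axes, in that order (R = Rz(yaw) Ry(pitch) Rx(roll)).
In Python, from station import * gives the robot as it stands. Calls block until the motion is done:
- goto(position, orientation): joint-space move of the TCP to a pose.
- move_l(position, attitude=None, speed=150): straight line of the TCP; attitude=None keeps the orientation; speed is the mean speed in mm/s.
- move_j(angles): joint-space move.
- grip(opening, squeeze=None): finger opening in mm; squeeze is the grip in N (None keeps the last); returns when the fingers have stopped.
- wait(seconds).
- solve_ik(position, orientation): joint angles nearest the present ones, or None.
- get_obs(): the state.
- get_image(name): name is "side" or "top"; returns the picture (384x512x3 uint8, red, green, blue); there is no depth.
- get_calibration(name): a dict with "fx", "fy", "cx", "cy" (pixels), "R" (3x3) and "t" (3): a world point X has camera coordinates R X + t. Camera axes: x right, y down, z forward; pixel columns grow to the right and rows downward; lengths in mm; the calibration is good to about 2 mm. A picture is of the moment at which its call begins. get_calibration takes no time and is no camera call.
A pose or a line that the arm cannot do raises Unreachable and nothing moves.
- sign_off(): hands the job in, once; it reports no verdict.
Trained networks look in the newest picture that a camera, given by its name, has taken for a name from the list of things; names that differ only in an ending like _2 or _b are one class to them, and where a whole thing is asked for, a point or a joint stands for the part that bears it (a point fixed in the world has none). Each returns a list of dicts, best first, with "score" (0 to 1); they miss things now and then, are a little off and sometimes report something else, mostly with a low value. They report only what shows in the picture. A call takes as long as a camera call.
- spot_in(name, camera): "extent" ([centre column, centre row, width, height] in pixels, round what is visible of it).
- regions_of(name, camera): "region" (384x512 bool, what is visible of it) and "extent" ([centre column, centre row, width, height] in pixels, round what is visible of it).
The state is a dict: "t": time; "joint_pos": joint angles; "qvel": joint speeds; "effort": joint torques, N m; "tcp_pos": TCP position; "ee_rot": TCP orientation; "wrist_force": force on the tool from outside, world axes, zero at the start; "moment": the same for the moment, N m; "grip_width": finger opening in mm.
Only numpy, scipy, OpenCV 4.12 (cv2) and the standard library are available. Lean on these libraries where they do the work, as an engineer would, in place of code of your own. Each camera call takes 0.05 s, during which the arm holds its last target. There are 200 camera calls.

## Working session

There is one attempt and no reset: what is moved stays moved. The work goes in short steps, each a Python script; the robot and the scene stay as the last script left them, time stands still between calls to the robot, and variables do not carry over. Pictures are saved under pics/ and viewed, about 8 in all and at most 12, crops included, and the job is handed in when it is done.

```bash
ls; mkdir -p pics; python3 - <<'E'
from station import *
import cv2,numpy as np
o=get_obs();print({k:o[k] for k in('t','tcp_pos','ee_rot','grip_width','wrist_force')})
ims=[]
for c in("side","top"):
    im=get_image(c);ims.append(im);cv2.imwrite(f"pics/{c}0.png",im[:,:,::-1])
    k=get_calibration(c);print(c,{a:np.round(k[a],4).tolist() for a in k})
    for n in("trough_stand","cradle_free","tube_full","tube_empty","bridge","bridge_grip","cookie_box","sticker_roll","ribbon","shaker"):
        print(n,[(round(float(d['score']),2),np.round(d['extent'],1).tolist()) for d in regions_of(n,c)[:3]])
cv2.imwrite("pics/both.png",cv2.resize(np.vstack(ims),(448,672))[:,:,::-1]) if 0 else None
print([k for k in dir() if 'offset' in k], grasp_offset if 'grasp_offset' in globals() else '', o.keys())
print(get_obs()['t'])
E
```

```text
pics
{'t': 0.0, 'tcp_pos': array([238.80979724, 576.69155339, 229.94411947]), 'ee_rot': array([-1.79983984e+02,  1.38073047e-01,  6.74944075e+01]), 'grip_width': 85.46561396391854, 'wrist_force': array([-0.21709092, -0.63742276, -0.43180186])}
side {'fx': 350.4061, 'fy': 350.4061, 'cx': 263.3118, 'cy': 194.5602, 'R': [[0.0529, 0.9986, 0.0084], [0.8437, -0.0402, -0.5354], [-0.5343, 0.0354, -0.8446]], 't': [-11.1562, -376.823, 1330.2181]}
trough_stand [(0.74, [246.8, 254.8, 57.7, 69.3]), (0.19, [242.6, 255.4, 51.6, 49.0])]
cradle_free [(0.63, [391.4, 266.4, 34.5, 34.1]), (0.55, [379.7, 193.4, 46.6, 57.5])]
tube_full [(0.79, [245.9, 233.5, 27.0, 52.7]), (0.28, [377.4, 195.9, 43.7, 56.8])]
tube_empty [(0.69, [308.8, 192.6, 23.9, 59.6])]
bridge [(0.89, [250.2, 227.4, 38.9, 57.1])]
bridge_grip [(0.67, [247.3, 229.8, 39.4, 57.5]), (0.66, [245.6, 234.8, 29.0, 50.5]), (0.37, [155.7, 257.4, 43.6, 44.7])]
cookie_box [(0.94, [153.6, 257.0, 42.9, 44.4])]
sticker_roll [(0.61, [391.6, 266.4, 32.8, 35.6])]
ribbon [(0.83, [266.1, 173.1, 21.4, 20.5])]
shaker [(0.86, [210.9, 165.0, 23.9, 29.4])]
top {'fx': 369.2645, 'fy': 369.2645, 'cx': 252.0168, 'cy': 186.6305, 'R': [[0.0276, -0.9996, 0.0018], [-0.9988, -0.0277, -0.0412], [0.0412, -0.0006, -0.9992]], 't': [-26.3692, 525.1694, 1111.0314]}
trough_stand [(0.66, [273.2, 143.7, 51.6, 83.9]), (0.64, [274.6, 147.6, 43.9, 43.2])]
cradle_free [(0.78, [133.0, 205.4, 37.4, 63.7])]
tube_full [(0.85, [273.4, 143.3, 31.3, 61.1])]
tube_empty [(0.85, [208.4, 198.8, 18.5, 61.3])]
bridge []
bridge_grip [(0.7, [268.8, 149.9, 41.8, 44.6])]
cookie_box [(0.97, [358.1, 139.4, 42.1, 35.9])]
sticker_roll [(0.89, [144.4, 126.9, 27.9, 30.6])]
ribbon [(0.78, [247.2, 235.6, 17.7, 25.7])]
shaker [(0.7, [356.8, 139.0, 40.4, 33.4]), (0.69, [306.3, 242.9, 17.8, 19.1])]
['grasp_offset'] 18.700000000000003 dict_keys(['t', 'joint_pos', 'qvel', 'effort', 'tcp_pos', 'ee_rot', 'wrist_force', 'moment', 'grip_width'])
1.1
```

View pics/side0.png

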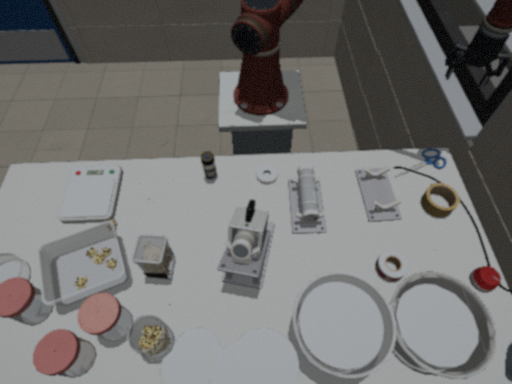

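View pics/top0.png

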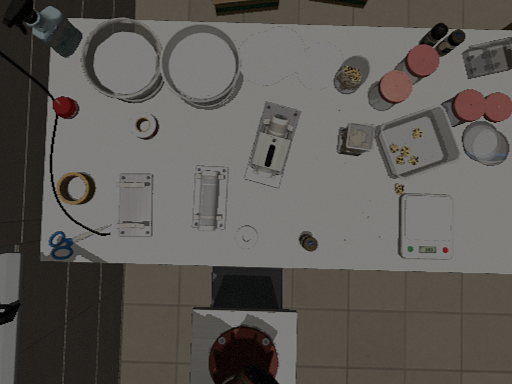

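The top view shows the trough at about (272,145), the bridge handle at (270,155), the used cradle with the tube at (209,198) and the free cradle at (136,205). The side view confirms them at (246,245), (308,203) and (379,195). I'll zoom in to pick corners.

```bash
cat > crop.py <<'E'
import cv2,numpy as np
def crop(im,c0,r0,w,h,s,step=10):
    a=cv2.resize(im[r0:r0+h,c0:c0+w],None,fx=s,fy=s,interpolation=cv2.INTER_CUBIC)
    a=cv2.convertScaleAbs(a,alpha=1.5)
    for c in range((c0//step+1)*step,c0+w,step):
        x=int((c+.5-c0)*s);cv2.line(a,(x,0),(x,6),(0,0,255),1);cv2.putText(a,str(c),(x-9,16),0,.32,(0,0,255),1)
        for r in range((r0//step+1)*step,r0+h,step):
            y=int((r+.5-r0)*s);cv2.circle(a,(x,y),1,(0,0,255),-1);cv2.putText(a,str(r),(8,y+3),0,.32,(0,0,255),1)
    return a
E
python3 - <<'E'
import cv2,numpy as np
from crop import crop
t=cv2.imread('pics/top0.png');s=cv2.imread('pics/side0.png')
cv2.imwrite('pics/c1.png',np.hstack([crop(t,240,98,65,96,6),crop(s,212,192,66,96,6)]))
cv2.imwrite('pics/c2.png',np.vstack([crop(t,110,160,125,46*2-10,6)[:492],])) 
cv2.imwrite('pics/c3.png',crop(s,284,160,122,78,6))
E
```

```text
(no output)
```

View pics/c1.png

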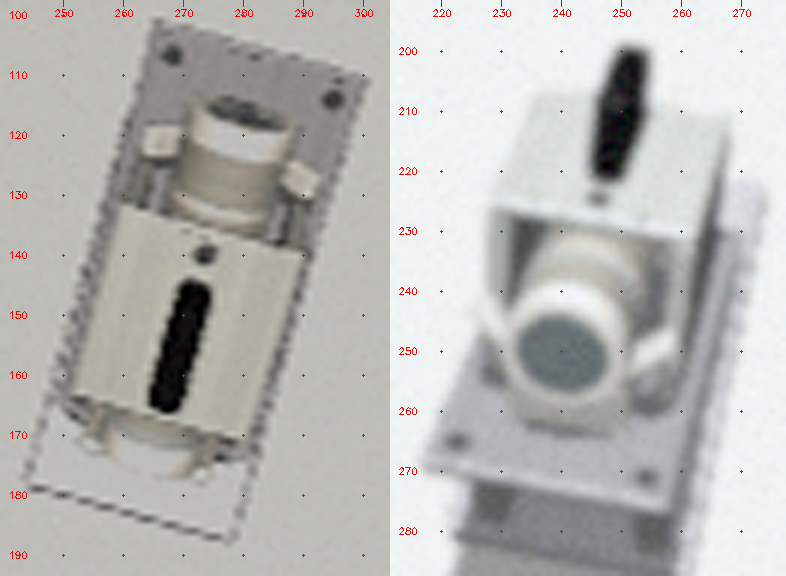

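View pics/c2.png

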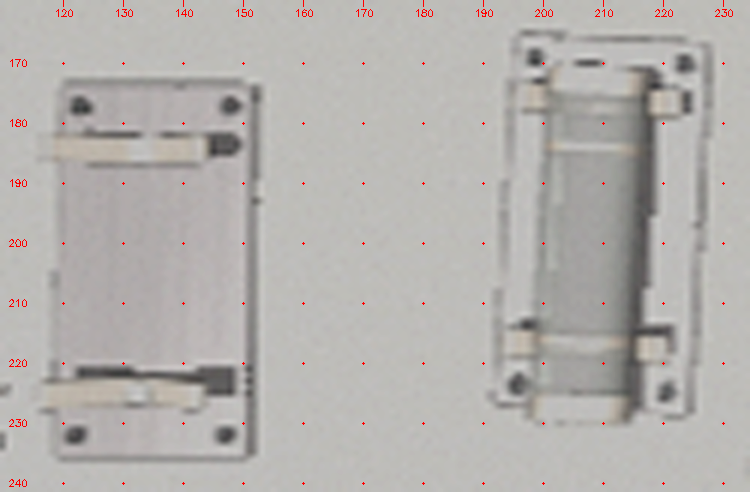

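View pics/c3.png

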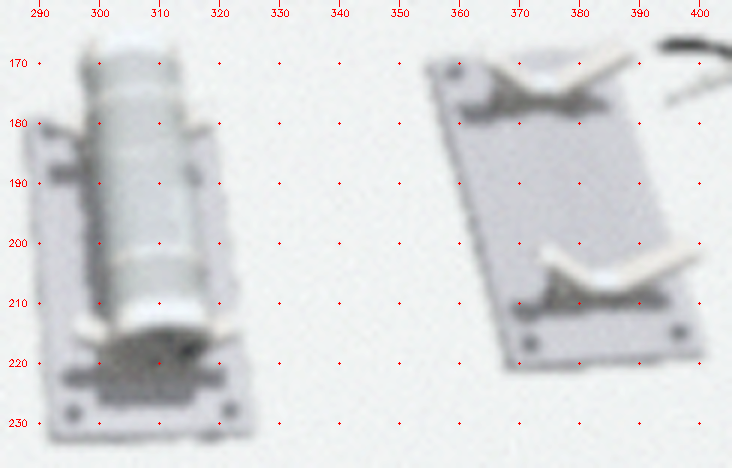

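Corners and bolts are readable in both views (the zooms give about 0.5 px). Next I fit the poses from both cameras.

```bash
cat > geo.py <<'E'
import numpy as np
from station import *
from scipy.optimize import least_squares
from scipy.spatial.transform import Rotation as Ro
K={c:get_calibration(c) for c in("side","top")}
def proj(c,X):
    k=K[c];p=np.atleast_2d(X)@np.array(k['R']).T+k['t']
    return np.c_[k['fx']*p[:,0]/p[:,2]+k['cx'],k['fy']*p[:,1]/p[:,2]+k['cy']]
def ray(c,px,z):
    k=K[c];R=np.array(k['R']);d=R.T@[(px[0]-k['cx'])/k['fx'],(px[1]-k['cy'])/k['fy'],1];o=-R.T@np.array(k['t'])
    return o+d*(z-o[2])/d[2]
def tri(a,b):
    return least_squares(lambda X:np.r_[proj('top',X)[0]-a,proj('side',X)[0]-b],[550,0,50]).x
def Rbed(yaw,tilt): return Ro.from_euler('ZY',[yaw,-tilt],degrees=True).as_matrix()
E
cat > fit.py <<'E'
from geo import *
def fit(obs,tilt,p0,ext=lambda p,X:X,label=''):
    L=[(c,np.array(X,float),np.array(u)) for c,X,u in obs]
    def f(p):
        R=Rbed(p[3],tilt)
        return np.concatenate([proj(c,p[:3]+R@ext(p,X))[0]-u for c,X,u in L])
    r=least_squares(f,p0,loss='soft_l1')
    print(label,r.x.round(2),'res',np.abs(f(r.x)).round(1).reshape(-1,2).tolist());return r.x
b=(82.5,40)  # bolt pattern is symmetric; scale fitted
def exb(p,X):
    return np.array([np.sign(X[0])*p[4],np.sign(X[1])*p[5],X[2]]) if X[2]==8.001 else X
B=8.001
free=[('top',(1,1,B),(123,177)),('top',(1,-1,B),(148,177)),('top',(-1,1,B),(122,232)),('top',(-1,-1,B),(147,232)),
 ('side',(-1,-1,B),(359.3,171.3)),('side',(1,-1,B),(372,216.7)),('side',(1,1,B),(396.7,215)),
 ('side',(-95,-50,8),(355.3,170.3)),('side',(95,-50,8),(368.2,220)),('side',(95,50,8),(401,217.5)),
 ('top',(95,50,8),(120,173)),('top',(-95,50,8),(118.5,235.7)),('top',(95,-50,8),(150.5,173)),('top',(-95,-50,8),(150.5,235.7))]
used=[('top',(1,1,B),(199,169)),('top',(1,-1,B),(223.5,170)),('top',(-1,1,B),(195.7,223.5)),('top',(-1,-1,B),(220.7,224.7)),
 ('side',(-1,-1,B),(291.5,181)),('side',(1,-1,B),(295.8,228)),('side',(1,1,B),(321.8,227.5)),
 ('side',(95,-50,8),(292,232)),('side',(95,50,8),(325.5,231)),
 ('top',(95,50,8),(196,165.3)),('top',(-95,50,8),(192,227)),('top',(95,-50,8),(228,166.5)),('top',(-95,-50,8),(225,229))]
F=fit(free,0,[500,300,0,0,82,40],exb,'free')
U=fit(used,0,[500,120,0,0,82,40],exb,'used')
# bed: p=x,y,z,yaw, bridge du,dv, plate offset
def exd(p,X):
    if X[2]==86: return X+[p[4],p[5],-50]       # bridge top, on plate
    if X[2]==127: return X+[p[4],p[5],-50]
    return X+[p[6],0,-50]
bed=[('top',(100,50,0),(265.5,100.7)),('top',(100,-50,0),(301.3,111.5)),('top',(-100,-50,0),(278,187.5)),('top',(-100,50,0),(243.3,178.5)),
 ('side',(100,-50,0),(218,269)),('side',(100,50,0),(265.5,276.5)),
 ('top',(47,42,86),(260,131.5)),('top',(47,-42,86),(291,139.7)),('top',(-47,-42,86),(282,171)),('top',(-47,42,86),(250.7,163)),
 ('side',(47,42,86),(261,232)),('side',(47,-42,86),(227.5,227)),('side',(-47,-42,86),(235.5,206)),('side',(-47,42,86),(268.5,211))]
D=fit(bed,30,[640,-60,130,-10,0,0,0],exd,'bed')
R=Rbed(D[3],30);g=D[:3]+R@[D[4],D[5],59]
print('bridge grip',g.round(1),'px',proj('top',g).round(1),proj('side',g).round(1))
tt=D[:3]+R@[D[4],D[5],77];print('tab top px',proj('top',tt).round(1),proj('side',tt).round(1))
for n,p,z in(('free',F,58),('used',U,58)): print(n,'axis',proj('top',[p[0],p[1],z]),proj('side',[p[0],p[1],z]))
for n,u in(('box',(358,139)),('shaker',(306,242)),('ribbon',(247,236)),('roll',(145,127)),('spot',(335,195))): print(n,ray('top',u,0).round(0))
# empty tube: ends top edges
c=U[:3];Ru=Rbed(U[3],0)
for e in(-85,85): print('tube end px (dx=0)',proj('top',c+Ru@[e,25,58]).round(1),proj('top',c+Ru@[e,-25,58]).round(1),proj('side',c+Ru@[e,0,83]).round(1))
for e in(-85,85): print('full end',proj('top',D[:3]+R@[e,0,25]).round(1),proj('side',D[:3]+R@[e,0,0]).round(1))
E
python3 fit.py
```

```text
free [461.93 340.73   2.93   1.24  83.25  37.79] res [[0.2, 0.1], [0.1, 0.1], [0.1, 0.1], [0.1, 0.1], [0.1, 0.1], [0.2, 0.0], [0.1, 0.1], [0.4, 1.6], [0.5, 0.4], [0.9, 0.9], [0.7, 0.1], [0.5, 0.1], [1.7, 0.3], [0.6, 0.3]]
used [491.23 114.55   4.    -1.33  82.82  37.71] res [[0.1, 0.0], [0.4, 0.2], [0.3, 0.1], [0.3, 0.1], [0.1, 0.1], [0.1, 0.1], [0.2, 0.0], [0.2, 0.0], [0.9, 0.2], [0.7, 0.5], [0.3, 0.4], [0.2, 0.0], [0.2, 0.1]]
bed [636.47 -58.13 127.81 -14.4   -4.17  -6.95  -3.49] res [[2.0, 0.9], [2.6, 0.1], [0.7, 12.4], [3.2, 12.6], [0.7, 1.0], [5.1, 0.2], [0.2, 0.5], [0.3, 0.2], [0.7, 0.5], [0.8, 0.0], [0.9, 0.1], [0.4, 1.5], [0.9, 0.5], [0.5, 1.2]]
bridge grip [602.7 -56.6 176.8] px [[270.2 154.9]] [[249.3 210.6]]
tab top px [[269.5 157.5]] [[249.9 204.2]]
free axis [[130.03219065 204.54025919]] [[381.84314598 183.89510325]]
used axis [[208.25432917 196.60382967]] [[307.74189591 195.22848916]]
box [ 682. -335.    0.]
shaker [ 362. -181.    0.]
ribbon [375.  -1.   0.]
roll [701. 323.   0.]
spot [ 508. -267.    0.]
tube end px (dx=0) [[197.8 225.6]] [[215.1 226.4]] [[306.1 165.9]]
tube end px (dx=0) [[201.1 166.9]] [[218.3 167.8]] [[312. 216.]]
full end [[261.3 175.6]] [[255.9 215.1]]
full end [[277.9 118.3]] [[242.2 252.1]]
```

```bash
python3 - <<'E'
s=open('fit.py').read()
s=s.replace("('top',(-100,-50,0),(278,187.5)),('top',(-100,50,0),(243.3,178.5)),","('top',(88,37.7,0),(268,107)),('top',(88,-37.7,0),(295,114)),('side',(88,-37.7,0),(222.5,265)),('side',(88,37.7,0),(254,271)),('side',(85,0,50),(240.3,250.3)),('top',(85,0,50),(281,117)),")
s=s.replace("    return X+[p[6],0,-50]","    if X[2]==50: return X-[0,0,50]\n    return X+[p[6],0,-50]")
s+="""
# independent triangulation of bridge top corners
for a,b in(((260,131.5),(261,232)),((291,139.7),(227.5,227)),((282,171),(235.5,206)),((250.7,163),(268.5,211)),((268,107),(254,271)),((295,114),(222.5,265)),((281,117),(240.3,250.3))): print('tri',tri(a,b).round(1))
"""
open('fit.py','w').write(s)
E
python3 fit.py | grep -v tube
```

```text
free [461.93 340.73   2.93   1.24  83.25  37.79] res [[0.2, 0.1], [0.1, 0.1], [0.1, 0.1], [0.1, 0.1], [0.1, 0.1], [0.2, 0.0], [0.1, 0.1], [0.4, 1.6], [0.5, 0.4], [0.9, 0.9], [0.7, 0.1], [0.5, 0.1], [1.7, 0.3], [0.6, 0.3]]
used [491.23 114.55   4.    -1.33  82.82  37.71] res [[0.1, 0.0], [0.4, 0.2], [0.3, 0.1], [0.3, 0.1], [0.1, 0.1], [0.1, 0.1], [0.2, 0.0], [0.2, 0.0], [0.9, 0.2], [0.7, 0.5], [0.3, 0.4], [0.2, 0.0], [0.2, 0.1]]
bed [ 6.3248e+02 -6.3330e+01  1.2786e+02 -1.3510e+01 -1.1100e+00 -6.1000e-01
  1.2900e+00] res [[0.4, 0.8], [0.7, 0.5], [0.4, 0.1], [0.0, 0.0], [0.5, 0.9], [0.2, 0.6], [0.1, 0.3], [0.9, 0.0], [1.4, 0.8], [7.0, 0.6], [0.1, 0.5], [0.2, 0.3], [0.3, 0.2], [1.0, 0.2], [1.2, 0.5], [0.2, 1.5], [0.6, 0.4], [0.6, 0.7]]
bridge grip [602.7 -56.8 178.4] px [[270.3 154.8]] [[249.2 210.3]]
tab top px [[269.7 157.4]] [[249.8 203.9]]
free axis [[130.03219065 204.54025919]] [[381.84314598 183.89510325]]
used axis [[208.25432917 196.60382967]] [[307.74189591 195.22848916]]
box [ 682. -335.    0.]
shaker [ 362. -181.    0.]
ribbon [375.  -1.   0.]
roll [701. 323.   0.]
spot [ 508. -267.    0.]
full end [[263.6 177.2]] [[253.5 213.8]]
full end [[279.6 119.8]] [[240.4 250.6]]
tri [662.7 -29.8 178.1]
tri [ 644.1 -109.9  175.2]
tri [564.9 -91.8 137.8]
tri [584.1  -7.  138.2]
tri [740.  -50.3 130.8]
tri [ 722.3 -124.2  132.8]
tri [703.9 -81.5 172. ]
```

```bash
cat > rob.py <<'E'
from geo import *
FREE=np.array([461.9,340.7,0]);YF=1.24
USED=np.array([491.2,114.6,0]);YU=-1.33
BED=np.array([632.5,-63.3,129.0]);YB=-13.5
RB=Rbed(YB,30)
def pose(R,P,flip=False):
    """TCP pose grasping point P, tool z=-R.z, jaws along +-R.y"""
    a=-R[:,2];j=R[:,1]*(-1 if flip else 1)
    return np.asarray(P)+grasp_offset*a, Ro.from_matrix(np.c_[j,np.cross(a,j),a]).as_euler('xyz',degrees=True)
def best(R,P):
    q0=np.array(get_obs()['joint_pos']);c=[]
    for f in(0,1):
        q=solve_ik(*pose(R,P,f))
        if q is not None:c.append((np.abs(np.array(q)-q0).max(),f))
    return min(c)[1]
def force(n=3):
    f=[]
    for _ in range(n): f.append(get_obs()['wrist_force']);wait(.03)
    return np.mean(f,0)
def rel(d,speed=150): move_l(get_obs()['tcp_pos']+np.asarray(d),None,speed)
def touch(P0,att,d,maxd,thr,step=1.5,speed=40):
    """creep from commanded TCP P0 along unit d until the force against d grows by thr"""
    b=force();P=np.array(P0,float);n=0;f=b*0
    while n<maxd:
        n+=step;P=P+step*np.asarray(d);move_l(P,att,speed);f=force(2)-b
        if -f@d>thr:break
    print('touch after',round(n,1),'df',f.round(1),'t',round(get_obs()['t'],1));return P,f
def st(m=''):
    o=get_obs();print(m,'t',round(o['t'],2),'tcp',o['tcp_pos'].round(1),'w',round(o['grip_width'],1),'F',np.round(o['wrist_force'],1),'q',np.round(o['joint_pos'],0))
E
python3 - <<'E'
from rob import *
g=BED+RB@[-1,-.6,59]
f=best(RB,g);print(f)
for P,R in((g,RB),(g+100*RB[:,2],RB),([505,-265,109],Rbed(YB,0)),([505,-265,230],Rbed(YB,0)),(BED,RB),(FREE+[0,0,58],Rbed(YF,0)),(USED+[-10,0,58],Rbed(YU,0))):
    print([None if (q:=solve_ik(*pose(R,P,k))) is None else np.round(q).tolist() for k in(0,1)])
grip(46)
goto(*pose(RB,g+70*RB[:,2],f));st('above')
p,a=pose(RB,g,f);move_l(p,a,120);st('at')
grip(0,40);wait(.2);st('gripped')
E
```

```text
0
[[-12.0, -0.0, 119.0, -2.0, 31.0, -87.0], [-12.0, -0.0, 119.0, -2.0, 31.0, 93.0]]
[[-11.0, -13.0, 121.0, -2.0, 43.0, -87.0], [-11.0, -13.0, 121.0, -2.0, 43.0, 93.0]]
[[-35.0, 15.0, 106.0, -0.0, 59.0, -111.0], [-35.0, 15.0, 106.0, 0.0, 59.0, 69.0]]
[[-35.0, 7.0, 101.0, -0.0, 72.0, -111.0], [-35.0, 7.0, 101.0, 0.0, 72.0, 69.0]]
[[-12.0, 8.0, 116.0, -2.0, 25.0, -86.0], [-12.0, 8.0, 116.0, -2.0, 25.0, 94.0]]
[[29.0, 20.0, 106.0, -0.0, 54.0, -62.0], [29.0, 20.0, 106.0, 0.0, 54.0, 118.0]]
[[5.0, 12.0, 117.0, 0.0, 51.0, -83.0], [5.0, 12.0, 117.0, -0.0, 51.0, 97.0]]
above t 4.08 tcp [578.1 -50.2 224.2] w 45.8 F [ 0.5 -0.5  0. ] q [-11. -10. 120.  -2.  39. -87.]
at t 4.82 tcp [612.2 -58.8 163.6] w 45.9 F [-0.6 -0.1 -0.1] q [-12.  -0. 119.  -2.  31. -87.]
gripped t 5.38 tcp [612.3 -58.9 164.6] w 15.8 F [-4.8  1.9  6.8] q [-12.  -0. 119.  -2.  31. -87.]
```

```bash
python3 - <<'E'
from rob import *
import cv2
g=BED+RB@[-1,-.6,59]
p,a=pose(RB,g+100*RB[:,2],0);move_l(p,a,110);wait(.1);st('lifted')
Rd=Rbed(YB,0)
# upright, via a high point
P=np.array([505,-265,0.])
move_l(*pose(Rd,[520,-150,235],0),200);move_l(*pose(Rd,P+[0,0,150],0),200)
p,a=pose(Rd,P+[0,0,121],0);move_l(p,a,100);st('over')
cv2.imwrite('pics/side1.png',get_image('side')[:,:,::-1])
q,f=touch(p,a,[0,0,-1],24,3)
st('down')
grip(46);wait(.1);rel([0,0,90],200);st('released')
from crop import crop
s=get_image('side')[:,:,::-1];t=get_image('top')[:,:,::-1]
cv2.imwrite('pics/c4.png',np.hstack([crop(s,140,170,130,130,3,20),crop(t,240,90,130,130,3,20)]))
E
```

```text
lifted t 6.54 tcp [562.8 -47.3 248.6] w 15.7 F [ 0.6 -0.8 -2.4] q [-11. -13. 121.  -2.  43. -87.]
over t 8.58 tcp [ 504.8 -264.3  101.9] w 15.3 F [ 0.3 -0.5 -3.2] q [ -35.   14.  105.    0.   60. -111.]
touch after 13.5 df [-2.8  1.4  8.8] t 11.6
down t 11.58 tcp [ 505.4 -265.4   90.5] w 15.4 F [-3.3  1.1  5.9] q [ -35.   15.  106.   -0.   59. -111.]
released t 12.68 tcp [ 504.5 -264.6  178. ] w 46.6 F [ 0.8 -0.5  0.5] q [ -35.    9.  103.    0.   69. -111.]
```

View pics/c4.png

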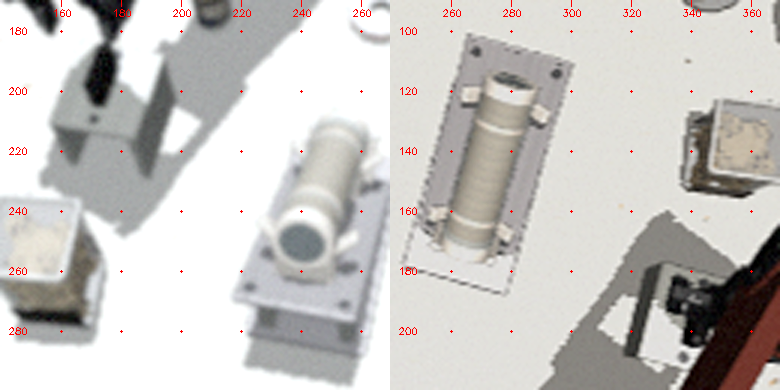

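The bridge stands upright on the bare table at side (175,205). The full tube is still in the trough, top (275,143). I'll check the bed pose against the tube mask, then grasp the tube.

```bash
cat > chk.py <<'E'
from rob import *
import cv2
def stats(m):
    M=cv2.moments(m.astype(np.uint8),True);return np.array([M['m10']/M['m00'],M['m01']/M['m00'],np.degrees(.5*np.arctan2(2*M['mu11'],M['mu20']-M['mu02'])),M['m00']])
def model(c,P,R):
    th=np.linspace(0,2*np.pi,40);X=np.array([[e,25*np.cos(t),25*np.sin(t)] for e in(-85,85) for t in th])@R.T+P
    m=np.zeros((384*8,512*8),np.uint8);cv2.fillConvexPoly(m,cv2.convexHull(np.round((proj(c,X)+.5)*8).astype(np.int32)),1)
    s=stats(m);return np.array([s[0]/8-.5,s[1]/8-.5,s[2],s[3]/64])
def check(name,P,R,cams=("side","top")):
    for c in cams:
        get_image(c);L=regions_of(name,c)
        e=model(c,P,R)
        for d in L[:2]: print(name,c,round(d['score'],2),'seen',stats(d['region']).round(1),'model',e.round(1))
E
python3 - <<'E'
from chk import *
check('tube_full',BED,RB);check('tube_empty',USED+[-10,0,58],Rbed(YU,0))
st()
grip(85)
move_l(*pose(Rbed(YB,0),[520,-150,250],0),250)
goto(*pose(RB,BED+90*RB[:,2],0));st('above')
E
```

```text
tube_full side 0.92 seen [246.6 233.6 -70.1 967. ] model [ 246.5  233.1  -70.4 1053.1]
tube_full side 0.4 seen [266.5 174.2  10.4 361. ] model [ 246.5  233.1  -70.4 1053.1]
tube_full top 0.69 seen [ 272.7  144.3  -74.2 1143. ] model [ 272.3  145.2  -74.4 1177.4]
tube_full top 0.55 seen [ 275.2  133.9  -73.6 1254. ] model [ 272.3  145.2  -74.4 1177.4]
tube_empty side 0.77 seen [308.  193.3  83.5 944. ] model [307.5 193.5  83.4 973.8]
tube_empty top 0.58 seen [208.2 200.6 -86.7 927. ] model [ 208.1  200.2  -86.7 1043.7]
 t 13.18 tcp [ 504.8 -264.8  178.1] w 46.2 F [ 0.  -0.5  0.9] q [ -35.    9.  103.    0.   69. -111.]
above t 15.01 tcp [597.6 -56.2 190.2] w 84.9 F [ 0.2 -0.   0.1] q [-12.  -4. 119.  -2.  35. -87.]
```

```bash
python3 - <<'E'
from rob import *
import cv2
p,a=pose(RB,BED,0);move_l(p,a,120);st('at')
grip(40,45);wait(.2);st('grip')
move_l(*pose(RB,BED+5*RB[:,2],0),60);wait(.1);st('up5')
move_l(*pose(RB,BED+110*RB[:,2],0),130);wait(.1);st('up')
RF=Rbed(YF,0)
move_l(*pose(RF,[520,80,230],0),200)
move_l(*pose(RF,FREE+[0,0,150],0),220)
p,a=pose(RF,FREE+[0,0,70],0);move_l(p,a,110);wait(.2);st('over')
from crop import crop
s=get_image('side')[:,:,::-1];t=get_image('top')[:,:,::-1]
cv2.imwrite('pics/c5.png',np.hstack([crop(s,330,130,100,110,4),crop(t,90,150,90,110,4)]))
E
```

```text
at t 15.91 tcp [642.1 -65.9 113.5] w 85.1 F [-0.7 -0.8  0.2] q [-12.   8. 116.  -2.  25. -86.]
grip t 16.53 tcp [641.6 -65.9 114. ] w 48.9 F [-5.7 -1.2  6. ] q [-12.   8. 116.  -2.  25. -86.]
up5 t 16.88 tcp [639.8 -64.9 117.9] w 49.1 F [ 1.6 -0.8  0.4] q [-12.   8. 117.  -2.  26. -86.]
up t 17.94 tcp [587.4 -52.6 206.4] w 48.4 F [-0.  -0.5 -1.6] q [-11.  -7. 120.  -2.  37. -87.]
over t 21.32 tcp [462.7 341.2  52.4] w 48.9 F [ 0.2 -0.1 -1.8] q [ 29.  19. 106.  -0.  55. -62.]
```

View pics/c5.png

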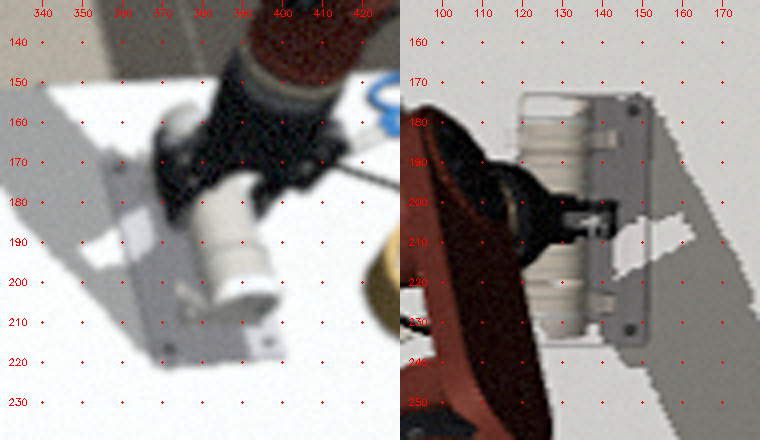

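The tube hangs level over the free cradle: top rows 173–233, against 174.5–234 expected, so it is centred to about 2 mm. Now I lower it until it touches.

```bash
cat >> rob.py <<'E'
def seat(p,a,d,maxd,ydir,thr=4):
    """lower to contact, relieve sideways load, press lightly again"""
    d=np.asarray(d);b=force()
    P,f=touch(p,a,d,maxd,thr)
    for _ in range(4):
        f=force(2)-b;s=f@ydir
        if abs(s)<1.5 and -f@d>4: break
        if abs(s)>=1.5: P=P+ydir*np.sign(s)*min(1.5,abs(s)*.3)
        if -f@d<5: P=P+.8*d
        move_l(P,a,30)
    print('seat df',(force()-b).round(1),'shift',(P-p).round(1));return P
E
python3 - <<'E'
from rob import *
RF=Rbed(YF,0);p,a=pose(RF,FREE+[0,0,70],0)
P=seat(p,a,[0,0,-1],22,RF[:,1]);wait(.2);st('seated')
E
```

```text
touch after 12.0 df [-2.8  0.   8. ] t 24.2
seat df [-2.9 -1.1  7.2] shift [  0.   0. -12.]
seated t 24.52 tcp [462.2 341.   40.3] w 48.8 F [-1.4 -0.6  5.8] q [ 29.  20. 106.  -0.  54. -62.]
```

```bash
python3 - <<'E'
from rob import *
from chk import check
RF=Rbed(YF,0);p,a=pose(RF,FREE+[0,0,57.2],0)
print(get_obs()['moment'].round(2));move_l(p,a,20);st('press');print(get_obs()['moment'].round(2))
wait(.2);grip(56);wait(.2);st('open');grip(85);move_l(*pose(RF,FREE+[0,0,150],0),200)
move_l(*pose(Rbed(YU,0),USED+[-10,0,150],0),250);st('above used')
check('tube_full',FREE+[0,0,58],RF)
E
```

```text
[-0.13  0.39  0.32]
press t 24.77 tcp [462.2 341.   40.2] w 48.8 F [-3.9 -1.8  9.1] q [ 29.  20. 106.  -0.  54. -62.]
[-0.3   0.64  0.38]
open t 25.42 tcp [461.8 340.6  38.2] w 55.7 F [-1.  -0.1  1. ] q [ 29.  20. 106.   0.  54. -62.]
above used t 27.49 tcp [480.7 115.1 130.7] w 85.2 F [0.2 1.1 0.9] q [  5.   3. 115.   0.  62. -83.]
tube_full top 0.64 seen [130.2 204.4 -87.4 975. ] model [ 129.9  204.8  -88.7 1095.4]
```

The full tube is centred in its cradle (mask and model agree within 0.4 px). Next is the empty tube.

```bash
python3 - <<'E'
from rob import *
RU=Rbed(YU,0);E=USED+[-10,0,58]
move_l(*pose(RU,E,0),120);grip(40,40);wait(.2);st('grip')
move_l(*pose(RU,E+[0,0,150],0),150);st('up')
move_l(*pose(RB,BED+RB@[6,0,110],0),180)
p,a=pose(RB,BED+RB@[6,0,12],0);move_l(p,a,110);wait(.2);st('over')
P=seat(p,a,-RB[:,2],20,RB[:,1]);wait(.1);st('seated');print(get_obs()['moment'].round(2))
np.save('P.npy',P)
E
```

```text
grip t 29.23 tcp [481.9 114.7  40.3] w 48.9 F [-1.4 -0.1  5.3] q [  5.  12. 117.   0.  51. -83.]
up t 30.38 tcp [480.1 114.5 187.9] w 49.0 F [-0.   0.9 -1.8] q [  5.  -1. 112.   0.  69. -83.]
over t 32.91 tcp [641.1 -65.3 127.2] w 49.0 F [-0.9  0.4 -1.2] q [-12.   7. 116.  -2.  27. -86.]
touch after 10.5 df [-4.9  0.8  4.3] t 35.3
seat df [-4.8 -0.   5.4] shift [ 5.1 -1.2 -9.1]
seated t 35.59 tcp [645.8 -66.5 117.7] w 48.8 F [-5.   0.6  3. ] q [-12.   8. 116.  -2.  26. -86.]
[ 0.19  0.52 -0.08]
```

```bash
python3 - <<'E'
from rob import *
from chk import check
import cv2
from crop import crop
P=np.load('P.npy');_,a=pose(RB,BED,0)
P,f=touch(P,a,-RB[:,0],15,8,step=1,speed=30)
print('f bed',(RB.T@f).round(1));st('stop')
P=P-.5*RB[:,2];move_l(P,a,20);wait(.2);st('press')
grip(56);wait(.3);st('open')
grip(85);move_l(P+100*RB[:,2],a,180)
move_l(*pose(Rbed(YB,0),[480,40,260],0),220);st('away')
check('tube_empty',BED,RB);check('tube_full',FREE+[0,0,58],Rbed(YF,0))
s=get_image('side')[:,:,::-1];t=get_image('top')[:,:,::-1]
cv2.imwrite('pics/side9.png',s);cv2.imwrite('pics/top9.png',t)
cv2.imwrite('pics/c6.png',np.hstack([crop(t,240,98,65,96,6),crop(s,212,192,66,96,6)]))
E
```

```text
touch after 6 df [10.3 -2.3  1.1] t 37.6
f bed [ 9.7  0.1 -4.3]
stop t 37.59 tcp [643.5 -66.  116.3] w 49.0 F [ 5.  -1.9  4.1] q [-12.   8. 116.  -2.  25. -86.]
press t 38.04 tcp [643.5 -66.  116.3] w 48.8 F [ 1.3 -2.   7.3] q [-12.   8. 116.  -2.  25. -86.]
open t 38.58 tcp [640.6 -65.2 113. ] w 55.9 F [ 0.2 -0.5 -0.5] q [-12.   8. 116.  -2.  25. -86.]
away t 40.53 tcp [479.8  39.7 239.8] w 84.9 F [ 0.4 -0.5 -0.7] q [ -4.  -6. 111.  -0.  75. -80.]
tube_empty side 0.64 seen [ 246.7  233.2  -70.  1017. ] model [ 246.5  233.1  -70.4 1053.1]
tube_empty side 0.64 seen [ 177.9  203.5   -9.7 1302. ] model [ 246.5  233.1  -70.4 1053.1]
tube_full side 0.7 seen [382.6 185.   72.9 976. ] model [382.3 185.   72.7 998.6]
tube_full side 0.57 seen [ 246.6  233.3  -70.9 1058. ] model [382.3 185.   72.7 998.6]
tube_full top 0.74 seen [129.7 203.6 -88.2 986. ] model [ 129.9  204.8  -88.7 1095.4]
```

View pics/c6.png

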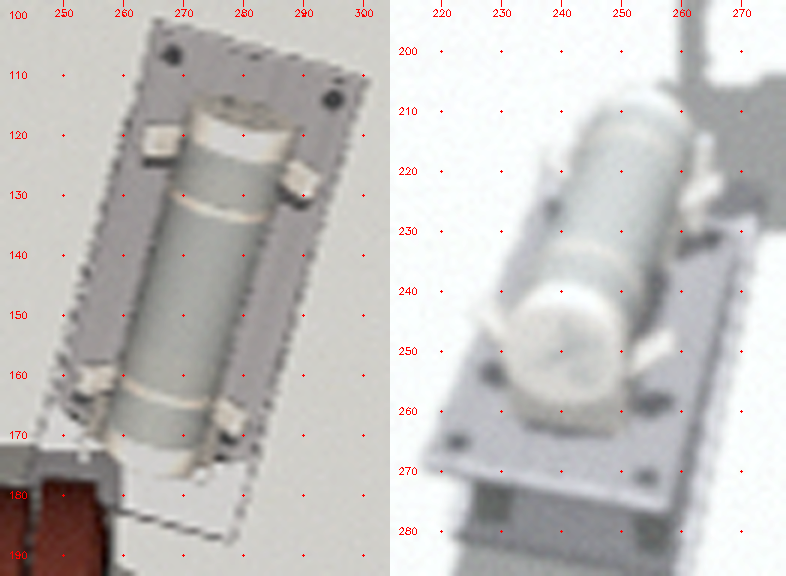

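View pics/side9.png

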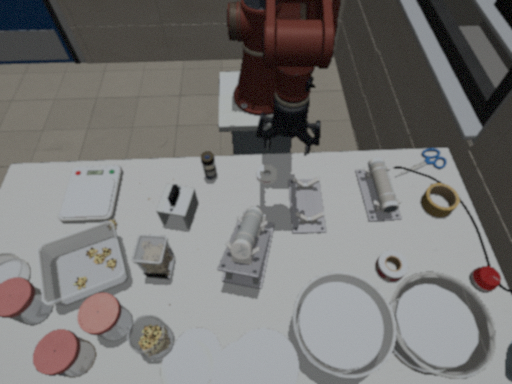

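Both tubes look seated, the bridge is upright and the bystanders are unmoved. The push force while gripped could have been partly friction, so I'll nudge the high end downhill with closed fingers. That settles the stop contact.

```bash
python3 - <<'E'
from rob import *
from chk import check
_,a=pose(RB,BED,0);T=lambda x,z:BED+RB@[x,0,z]
grip(0)
move_l(T(113,120),a,250);move_l(T(113,-2),a,150);st('behind')
P,f=touch(T(113,-2),a,-RB[:,0],24,4,step=1.5,speed=60)
print('x_b',(RB.T@(P-BED)).round(1),'actual',(RB.T@(get_obs()['tcp_pos']-BED)).round(1),'f bed',(RB.T@f).round(1))
move_l(P+6*RB[:,0],a,100);move_l(T(113,110),a,200)
move_l(*pose(Rbed(YB,0),[440,60,260],0),250);wait(.2);st('away')
check('tube_empty',BED,RB)
import cv2;from crop import crop
s=get_image('side')[:,:,::-1];t=get_image('top')[:,:,::-1]
s0=cv2.imread('pics/side9.png')
cv2.imwrite('pics/c7.png',np.hstack([crop(t,240,98,65,96,6),crop(s,212,192,66,96,6)]))
E
```

```text
behind t 43.82 tcp [729.1 -86.3 184.8] w 0.2 F [0.4 0.1 0.6] q [-12.  12. 102.  -1.  35. -87.]
touch after 19.5 df [ 5.1 -0.4  2.9] t 48.0
x_b [93.5  0.  -2. ] actual [97.   0.  -0.8] f bed [5.8 0.8 0. ]
away t 50.44 tcp [440.5  59.6 241.5] w 0.0 F [-0.6 -0.5  0.6] q [ -1. -11. 115.  -0.  76. -78.]
tube_empty side 0.67 seen [ 246.9  233.   -70.3 1012. ] model [ 246.5  233.1  -70.4 1053.1]
tube_empty top 0.97 seen [ 272.6  144.7  -74.3 1088. ] model [ 272.3  145.2  -74.4 1177.4]
tube_empty top 0.54 seen [ 356.4  138.5  -30.7 1035. ] model [ 272.3  145.2  -74.4 1177.4]
```

View pics/c7.png

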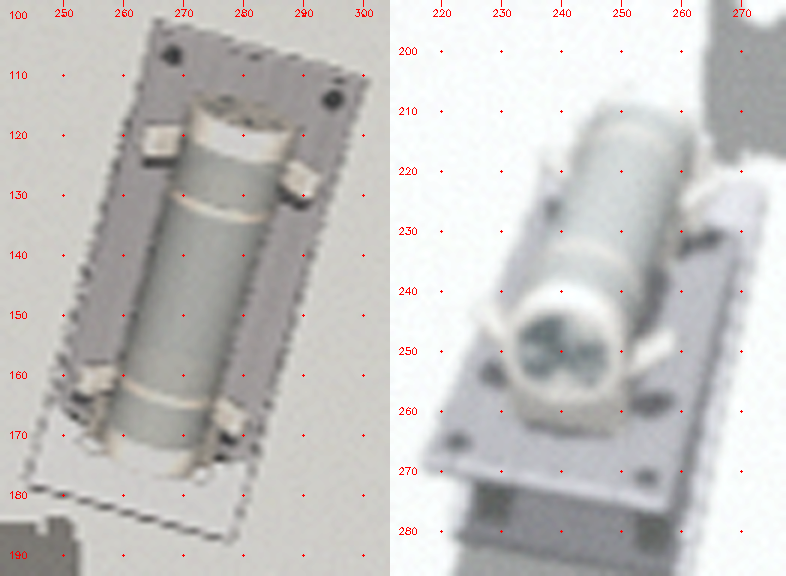

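The tube lies where it did before the nudge: its cap is at side (240,250), the same as the full tube's at the start. The fingers met a firm stop where a seated tube should end, so I'm handing in.

```bash
python3 -c "
from station import *
print(get_obs()['t']);sign_off()"
```

```text
50.7417
the job is handed in; nothing more can be done
```

The job is done and was handed in at 50.7 s, inside the 67 s limit.

1. **Bridge:** I lifted it 100 mm along its own z and stood it upright on the bare table at about (505, -265). The picture after release shows it standing there.
2. **Full tube:** I lowered it into the empty cradle until it touched, pressed it lightly into the V rests, then released it. Both cameras put it within about 1 px (3 mm) of the cradle's centre.
3. **Empty tube:** I laid it in the trough, slid it downhill against the foot stop while still held, then released it.

**Foot stop:** The force while sliding could have been partly friction. I therefore nudged the high end with closed fingers, and they met a firm 6 N stop within about 1 mm of where a seated tube should end. The pictures before and after look the same, and both tube masks match the seated position within about 0.5 px.

**Bystanders:** They looked unmoved in the full side view taken after the second tube was placed. I did not measure them one by one or view the whole table again after the nudge.

**Disagreements:**
- The camera fit put the two cradles 3–4 mm above the table, which I took as calibration error.
- The first touches came 1–1.5 mm above the heights I was working to.
- The networks gave some low-scoring false detections, and each tube was missed once in one view; I ignored these.

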